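# Ready the marvering corner

## Task

Get the marvering corner ready: first push the graphite slab along the bench until it sits square and flush against both rails of the corner fence; then draw the square-handled punty up out of its wooden socket block and tip it halfway between upright and level, handle end up, with its steel tip a few centimetres above the slab. Finish while still holding it there, still and touching nothing but the gripper; leave the slab home and the other things on the bench alone.

Things in the scene. Friction and masses are not known exactly. Their poses are not given: they have to be found in the camera images.
- slab: flat dark-grey graphite slab, 90 (its x) x 140 (its y) x 18 mm (z), about 0.4 kg, loose on the bench; sliding it takes 3 to 6 N, up to 12 N along a bar. Origin: centre of its underside; z up. It starts 30 to 55 mm short of home along the fence's x, 25 to 55 mm short along its y, turned up to 0.2 rad from square.
- fence: fixed L of two aluminium bars, 12 mm thick, 24 mm high. Origin: on the bench where the slab's origin lies when home (axes then parallel). Far bar: inner face 45 mm from the origin towards +x, from y = -60 to +82 mm. Side bar: inner face 70 mm from the origin towards +y, from x = -40 to +45 mm. The -x and -y sides are open: push the slab from there.
- socket: fixed pale wooden block, 60 (x) x 150 (y) x 67 mm high; two round upright holes 14 mm wide, 55 mm deep at y = +40 and -40 mm, x = 0. Origin: centre of its underside; z up. One tool stands in each hole, either way round. To clear the neighbour, grip with the fingers closing along the block's x.
- punty: taller tool in the block: steel tube 12 mm thick, collar 21 mm wide, square dark wooden grip 22 x 22 mm from 112 to 178 mm (top end) above the tip, all on one axis. 0.12 kg, balance point 113 mm above the tip; grip it firmly. Origin: centre of the tip (lower end); z from tip to grip; x, y square to the grip's flats. Tip starts 12 mm above the bench, flats within 0.15 rad of the block's.
- punty_tip (a point): the punty's tip: the centre of the lower end face of the steel rod (same point as the body's origin)
- reamer: bystander: the shorter tool in the other hole of the socket block, steel rod with a round wooden ball of 32 mm on top, 116 mm long (top 128 mm above the bench). Origin: its lower end, z up.
- jar: bystander: closed glass jar, 60 mm wide, 80 mm high, on the bench beyond the work. Origin: centre of underside.
- ladle: bystander: wooden shaping cup 68 mm wide and 42 mm high with a round handle that sticks out 120 mm to its +y, on the bench beyond the work. Origin: centre of the cup's underside.
- pad: bystander: cork pad 60 x 90 x 20 mm on the bench beyond the work. Origin: centre of underside.
Things that resemble listed ones, but are neither listed nor needed, are in the scene too. Of the things that look like the slab, the smallest one is meant.

How it is judged:
On the way, in this order (a step that is already met when the one before it is completed fails the run):
1. the slab sits square and flush against both rails (x of slab in the frame of fence between -0.003 and 0.003 m and y of slab in the frame of fence between -0.003 and 0.003 m and z of slab in the frame of fence below 0.004 m and angle between the x axis of slab and the x axis of fence, either way round below 0.03 rad and angle between slab's own z axis and vertical below 0.05 rad), for 0.2 s.
2. the punty is drawn clear of its socket, in the gripper (z of punty_tip in the frame of socket above 0.072 m and contact force between the fingers and punty above 2 N), for 0.2 s.
At the end, for the whole second after the job is handed in: Slab home: within 3 mm of flush on both rails, within 0.03 rad of square, flat. Punty held in the fingers at rest, 30 to 60 degrees from upright, grip end up, tip over the slab's top and 8 to 80 mm above it, touching nothing else (all of step 1 and contact force between the fingers and punty above 2 N and angle between punty's own z axis and vertical between 0.52 and 1.05 rad and x of punty_tip in the frame of slab between -0.045 and 0.045 m and y of punty_tip in the frame of slab between -0.07 and 0.07 m and z of punty_tip in the frame of slab between 0.026 and 0.098 m and linear speed of punty below 0.03 m/s and angular speed of punty below 0.15 rad/s and contact force between punty and slab below 0.2 N and contact force between punty and socket below 0.2 N and contact force between punty and fence below 0.2 N and contact force between punty and reamer below 0.2 N and contact force between punty and jar below 0.2 N and contact force between punty and ladle below 0.2 N and contact force between punty and pad below 0.2 N); the arm keeps its last pose, push and grip.
It fails at once if the ball-headed reamer is disturbed (moved more than 15 mm) (distance of reamer from where it was at the start of the episode above 0.015 m).
It fails at once if the jar is disturbed (moved more than 30 mm) (distance of jar from where it was at the start of the episode above 0.03 m).
It fails at once if the wooden shaping cup is disturbed (moved more than 30 mm) (distance of ladle from where it was at the start of the episode above 0.03 m).
It fails at once if the cork pad is disturbed (moved more than 30 mm) (distance of pad from where it was at the start of the episode above 0.03 m).
It also fails if it takes over 58 s, if anything falls off the work surface, if the arm or the gripper's body presses on something with over 40 N, if the wrist force passes 120 N, or if a joint passes its speed limit or range.

## Robot

A 7-joint arm with a two-finger parallel gripper is mounted at the origin on the work surface. World frame = base frame: x ahead of the robot, y to its left, z up, the work surface at z = 0. Lengths are in m, angles in rad, forces in N, time in s.
With the tool pointing down it reaches from about 0.425 to 0.825 m from the base axis. Payload 3.6 kg.
Tool frame: the origin (TCP) lies where the fingers leave the gripper's body, on its centre line; the fingertips stand 73 mm ahead of it and the grasp point (between the pads) lies 54 mm ahead of it; x points along the fingers, y is the direction in which the jaws open and shut, and the axes are right-handed (so a half turn about x gives the same grasp; the last joint's range is limited). The gripper opens to 85 mm and grips with 20 to 120 N. Pads are 22 mm wide; open, the fingers measure 114 mm over their backs; the gripper's body (76 mm by 85 mm) begins 54 mm behind the grasp point. The pads swing forward as they close: fully open they stand 13 mm farther back than shut.
Start: joints at [1.321, 0.615, -0.013, 1.423, 0.008, 1.103, -0.04], TCP at [0.144, -0.634, 0.304] pointing down, gripper open.
Joint ranges: [-3.12, 3.12], [-0.3, 2.06], [-1.34, 1.32], [0.26, 2.42], [-1.36, 4.5], [0.01, 1.98], [-2.84, 2.84]. Speed limits (rad/s): [2.79, 2.79, 3.14, 3.14, 3.14, 3.14, 3.14].

## Interface

Orientations are given as a unit quaternion [x, y, z, w].
In Python, from station import arm, snapshot, camera_info, ticket gives the robot as it stands. Calls block until the motion is done:
- arm.movep(position, orientation): joint-space move of the TCP to a pose.
- arm.line_to(position, velocity=0.15, ori=None): straight line of the TCP; ori=None keeps the orientation; velocity is the mean speed in m/s.
- arm.move_j(angles): joint-space move.
- arm.move_gripper(opening, effort=None): opening from 0.0 (shut) to 1.0 (fully open); effort is the grip in N (None keeps the last); returns when the fingers have stopped.
- arm.pause(seconds).
- arm.ik(position, orientation): joint angles nearest the present ones, or None.
- snapshot(name): name is "scene" or "top" or "wrist"; returns the picture (400x640x3 uint8, blue, green, red); there is no depth.
- camera_info(name): a dict with "fx", "fy", "cx", "cy" (pixels), "dist_coeffs" ([k1, k2, p1, p2, k3] as OpenCV has them; the pictures are not rectified), "R" (3x3) and "t" (3): a world point X has camera coordinates R X + t; the wrist camera has in their place "T_tool_cam" (4x4, takes a point from camera to tool coordinates, whose origin is the TCP and whose axes are the tool frame's). Camera axes: x right, y down, z forward; pixel columns grow to the right and rows downward; lengths in m; the calibration is good to about 2 mm. A picture is of the moment at which its call begins: read the wrist's pose just before it. camera_info takes no time and is no camera call.
A pose or a line that the arm cannot do raises arm.MotionError and nothing moves.
- ticket.finish_job(): hands the job in, once; it reports no verdict.
Readings, each from a call of its own:
- arm.read_time(): time.
- arm.read_joint_positions(): joint angles.
- arm.read_dq(): joint speeds.
- arm.read_effort(): joint torques, N m.
- arm.read_tool_pos(): TCP position.
- arm.read_eef_rot(): TCP orientation.
- arm.read_ft_force(): force on the tool from outside, world axes, zero at the start.
- arm.read_wrist_torque(): the same for the moment, N m.
- arm.read_opening(): opening from 0.0 (shut) to 1.0 (fully open).
Only numpy, scipy, OpenCV 4.12 (cv2) and the standard library are available. Lean on these libraries where they do the work, as an engineer would, in place of code of your own. Each camera call takes 0.05 s, during which the arm holds its last target. There are 200 camera calls.

## Working session

There is one attempt and no reset: what is moved stays moved. The work goes in short steps, each a Python script; the robot and the scene stay as the last script left them, time stands still between calls to the robot, and variables do not carry over. Pictures are saved under pics/ and viewed, about 8 in all and at most 12, crops included, and the job is handed in when it is done.

```bash
ls; mkdir -p pics; python3 - <<'E'
from station import arm, snapshot, camera_info
import cv2
for n in ["scene","top"]:
    im=snapshot(n); cv2.imwrite(f"pics/{n}0.png",im)
    c=camera_info(n); print(n,{k:(v.tolist() if hasattr(v,'tolist') else v) for k,v in c.items()})
print(camera_info("wrist")); print(arm.read_tool_pos(),arm.read_eef_rot(),arm.read_time(),arm.read_opening())
E
```

```text
pics
scene {'fx': 381.86614986478367, 'fy': 381.86614986478367, 'cx': 311.99667198984145, 'cy': 197.3478843973561, 'dist_coeffs': [-0.08833415644907656, 0.0, 0.0, 0.0, 0.0], 'R': [[-0.8507512580004043, 0.5255405867572994, -0.005421132863441998], [0.3430862283241453, 0.5475190598721654, -0.7632265188074983], [-0.39813833895399, -0.6511758370421107, -0.6461082667072635]], 't': [0.4832768910581245, -0.1515480841838825, 1.1453246746306518]}
top {'fx': 453.6629318186573, 'fy': 453.6629318186573, 'cx': 321.27996198474233, 'cy': 197.5667757846732, 'dist_coeffs': [-0.021621021814061905, 0.0, 0.0, 0.0, 0.0], 'R': [[-0.015903971804046166, -0.9998693490731217, 0.002889371029850091], [-0.9903852749795562, 0.015355830229515055, -0.13748165543675786], [0.13741932464004178, -0.005048094893555828, -0.9905000989164113]], 't': [-0.005532622270598413, 0.5397964765843278, 1.067169260566944]}
{'fx': 288.62547420059786, 'fy': 288.62547420059786, 'cx': 320.3000100066025, 'cy': 199.62006556134307, 'dist_coeffs': array([-0.00905903,  0.        ,  0.        ,  0.        ,  0.        ]), 'T_tool_cam': array([[ 8.83947504e-04, -2.91291382e-01,  9.56633968e-01,
        -7.01105918e-02],
       [ 9.99998330e-01,  1.78773595e-03, -3.79658223e-04,
        -8.06375067e-05],
       [-1.59961777e-03,  9.56632706e-01,  2.91292476e-01,
        -7.52679064e-02],
       [ 0.00000000e+00,  0.00000000e+00,  0.00000000e+00,
         1.00000000e+00]])}
[ 0.14355769 -0.6334096   0.30283402] [-0.70263456 -0.07946546  0.70280587 -0.07780629] 0.1 1.0012731300697975
```

View pics/scene0.png

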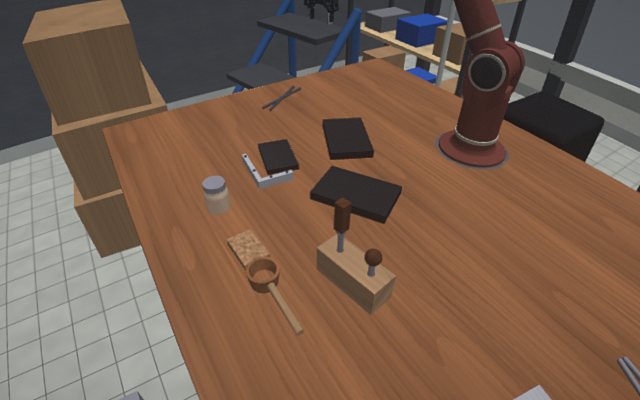

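View pics/top0.png

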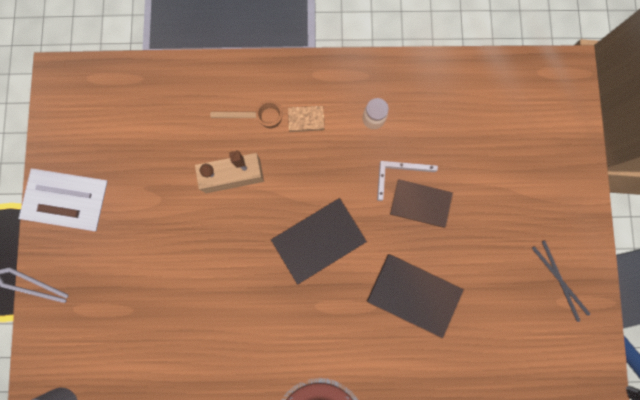

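The smallest dark plate, at top (421,203) beside the fence (white L, corner ~(381,165)), is the slab. The look-alikes are the bigger plates at top (319,241) and (415,295). The punty is the taller square-gripped tool at scene (342,215) / top (237,158), and the reamer is the ball-headed one at top (206,170). Measuring now.

```bash
cat > h.py <<'E'
import numpy as np, cv2
from scipy.spatial.transform import Rotation as R
from station import arm, snapshot, camera_info
def cam(n,pose=None):
    c=camera_info(n); K=np.array([[c['fx'],0,c['cx']],[0,c['fy'],c['cy']],[0,0,1]]); d=np.array(c['dist_coeffs'])
    if n=='wrist':
        p,q=pose; T=np.eye(4); T[:3,:3]=R.from_quat(q).as_matrix(); T[:3,3]=p; T=T@np.array(c['T_tool_cam'])
        Rc,C=T[:3,:3],T[:3,3]
    else: Rc=np.array(c['R']).T; C=-Rc@np.array(c['t'])
    return K,d,Rc,C
def rays(cm,px):
    K,d,Rc,C=cm; u=cv2.undistortPoints(np.float64(px).reshape(-1,1,2),K,d).reshape(-1,2)
    return C,(Rc@np.c_[u,np.ones(len(u))].T).T
def plane(cm,px,z):
    C,r=rays(cm,px); return (C+r*((z-C[2])/r[:,2])[:,None])[:,:2]
def proj(cm,X):
    K,d,Rc,C=cm; return cv2.projectPoints(np.float64(X).reshape(-1,1,3),cv2.Rodrigues(Rc.T)[0],-Rc.T@C,K,d)[0].reshape(-1,2)
def down(yaw):  # tool x down, tool y (jaw axis) at yaw in world xy
    y=np.array([np.cos(yaw),np.sin(yaw),0]); x=np.array([0,0,-1.]); return R.from_matrix(np.c_[x,y,np.cross(x,y)]).as_quat()
E
python3 - <<'E'
from h import *
im=cv2.imread('pics/top0.png'); cm=cam('top'); hsv=cv2.cvtColor(im,cv2.COLOR_BGR2HSV)
def blob(m,z,name):
    cs,_=cv2.findContours(m,cv2.RETR_EXTERNAL,cv2.CHAIN_APPROX_NONE)
    for c in cs:
        if cv2.contourArea(c)<60: continue
        w=plane(cm,c.reshape(-1,2),z).astype(np.float32)*1000
        (cx,cy),(a,b),t=cv2.minAreaRect(w); print(name,c.reshape(-1,2).mean(0).round(),'ctr',round(cx),round(cy),'size',round(a),round(b),'ang',round(t,1))
def roi(m,x0,y0,x1,y1):
    o=np.zeros_like(m); o[y0:y1,x0:x1]=m[y0:y1,x0:x1]; return o
dark=((hsv[...,2]<75)*255).astype(np.uint8)
blob(roi(dark,260,175,480,345),0.018,'dark')
lite=((hsv[...,1]<60)&(hsv[...,2]>110)).astype(np.uint8)*255
l=roi(lite,374,155,445,205); blob(l,0.024,'fence')
blob(roi(dark,190,145,255,180),0.19,'grips')
wood=((hsv[...,1]<150)&(hsv[...,2]>140)).astype(np.uint8)*255
blob(roi(wood,185,140,270,200),0.067,'socket')
for n in ('top','scene'):
    pass
crop=cv2.resize(im[140:240,180:460],None,fx=2.8,fy=2.8,interpolation=cv2.INTER_CUBIC); cv2.imwrite('pics/c1.png',crop)
E
```

```text
fence [399. 173.] ctr 576 -228 size 144 100 ang 84.3
socket [227. 170.] ctr 607 211 size 205 144 ang 89.1
```

View pics/c1.png

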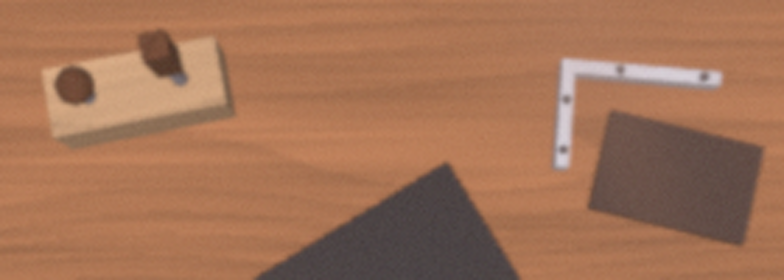

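The crop shows the slab (612–762, 111–245) just short of the white fence. The punty has the square grip at (158,52) and the reamer the ball at (75,85). The corners are clear enough to read directly.

```bash
python3 - <<'E'
from h import *
cm=cam('top'); f=lambda p,z: plane(cm,np.array(p)/2.8+[180,140],z)
F=f([(561,58),(722,71),(575,75),(720,86),(570,168),(554,167)],.024); print('fence',F.round(4).tolist())
d=F[2]-F[3]; print('yaw far bar (y axis)',np.arctan2(-d[0],d[1]), 'side',np.arctan2(*(F[2]-F[4])[::-1]))
S=f([(612,111),(762,147),(742,245),(590,208)],.018); print('slab',S.round(4).tolist(),S.mean(0)); d=S[0]-S[1]; print('yaw',np.arctan2(-d[0],d[1]),np.linalg.norm(np.diff(S,axis=0),axis=1))
B=f([(43,68),(215,38),(227,106),(53,137)],.067); print('sock',B.round(4).tolist(),B.mean(0)); d=B[0]-B[1]; print('yaw',np.arctan2(-d[0],d[1]),np.linalg.norm(np.diff(B,axis=0),axis=1))
print('punty',f([(158,38)],.19),f([(180,80)],.067))
print('plates',plane(cm,[(340,200),(366,241),(298,283),(272,240),(389,256),(463,290),(443,337),(368,297)],.02).round(3).tolist())
E
```

```text
fence [[0.632, -0.1629], [0.6181, -0.3061], [0.6164, -0.1748], [0.6045, -0.3036], [0.5331, -0.1675], [0.5342, -0.1534]]
yaw far bar (y axis) -0.09188294271745497 side -0.08821234481857715
slab [[0.5845, -0.2076], [0.55, -0.3398], [0.4632, -0.3174], [0.498, -0.1847]] [ 0.52392761 -0.26238353]
yaw -0.25484647572544256 [0.1366926  0.0896264  0.13712356]
sock [[0.6207, 0.2864], [0.6446, 0.1393], [0.5852, 0.1288], [0.5608, 0.2766]] [0.60278507 0.20778269]
yaw 0.16104724604621712 [0.14906386 0.06032495 0.14972071]
punty [[0.61558866 0.16548683]] [[0.608333   0.16903574]]
plates [[0.535, -0.06], [0.433, -0.122], [0.335, 0.045], [0.439, 0.108], [0.396, -0.177], [0.311, -0.353], [0.202, -0.299], [0.299, -0.123]]
```

```bash
cat >> h.py <<'E'
FY=-0.09; FO=np.array([.5653,-.2405]); FR=np.array([[np.cos(FY),-np.sin(FY)],[np.sin(FY),np.cos(FY)]])
def fw(x,y,z): return [*(FO+FR@[x,y]),z]          # fence frame -> world
def fl(p): return FR.T@(np.array(p)[:2]-FO)
def ff(): return FR.T@np.array(arm.read_ft_force())[:2]
def best(pos,yaws):
    q0=np.array(arm.read_joint_positions()); o=[]
    for y in yaws:
        q=arm.ik(pos,down(y))
        if q is not None: o.append((np.abs(np.array(q)-q0).max(),y))
    print(o); return min(o)[1]
def push(axis,start,fast,stop,other,z,lim):
    at=lambda s: fw(s,other,z) if axis==0 else fw(other,s,z)
    b=ff()[axis]; arm.line_to(at(fast),velocity=.05); print('fast',fl(arm.read_tool_pos()).round(4),(ff()-0)[axis]-b)
    s=fast
    while s<stop:
        s+=.0015; arm.line_to(at(s),velocity=.03); f=ff()[axis]-b
        if abs(f)>lim: break
    print('end cmd',round(s,4),'at',fl(arm.read_tool_pos()).round(4),'f',round(f,1),'t',arm.read_time())
E
python3 - <<'E'
from h import *
p=fw(-.13,-.02,.16); y=best(p,[FY+np.pi/2,FY-np.pi/2])
arm.movep(p,down(y)); print(arm.read_time(),arm.read_ft_force())
arm.line_to(fw(-.13,-.02,.066),velocity=.12); print(arm.read_tool_pos(),arm.read_ft_force(),arm.read_time())
push(0,-.13,-.066,-.046,-.02,.066,25)
cv2.imwrite('pics/t1.png',cv2.resize(snapshot('top')[140:260,330:490],None,fx=4,fy=4,interpolation=cv2.INTER_CUBIC))
E
```

```text
[(np.float64(1.3859661919532507), 1.4807963267948965), (np.float64(1.1228808416948965), -1.6607963267948966)]
1.925 [0.73165277 0.28427094 0.15857535]
[ 0.43436107 -0.24905187  0.06648196] [ 0.73548579 -0.27259825  0.88083783] 2.8583
fast [-0.0658 -0.0195] -2.9072516377409032
end cmd -0.045 at [-0.0525 -0.0201] f -16.5 t 7.7917
```

View pics/t1.png

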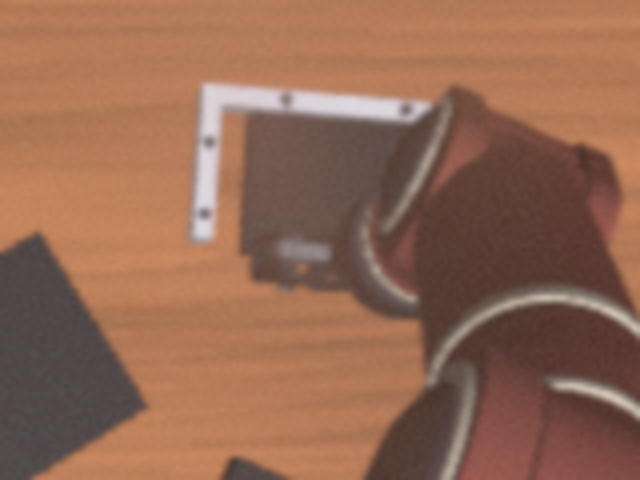

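The slab is now flush on the far rail, with about a 25 mm gap to the side rail. Next is the +y push.

```bash
python3 - <<'E'
from h import *
x,y=fl(arm.read_tool_pos())
arm.line_to(fw(-.075,-.02,.066)); arm.line_to(fw(-.075,-.02,.13),velocity=.2)
p=fw(.004,-.132,.13); yw=best(p,[FY,FY+np.pi]); arm.movep(p,down(yw))
arm.move_gripper(.5); print(arm.read_opening(),arm.read_time())
arm.line_to(fw(.004,-.132,.078),velocity=.12); print(arm.read_tool_pos(),arm.read_ft_force(),arm.read_time())
push(1,0,-.09,-.062,.004,.078,30)
cv2.imwrite('pics/t2.png',cv2.resize(snapshot('top')[140:260,330:490],None,fx=4,fy=4,interpolation=cv2.INTER_CUBIC))
E
```

```text
[(np.float64(1.2876757389989077), -0.09), (np.float64(1.0701362477512952), 3.0515926535897933)]
0.4969236698601453 10.15
[ 0.55747288 -0.37265104  0.07802646] [ 0.90920832 -0.7160507   1.42357425] 10.7333
fast [ 0.004  -0.0897] 0.7432904284887605
end cmd -0.0615 at [ 0.0023 -0.0761] f -19.8 t 16.475
```

View pics/t2.png

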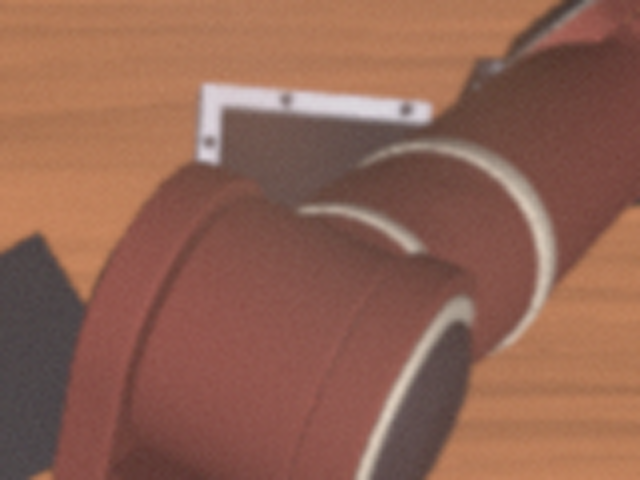

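```bash
python3 - <<'E'
from h import *
arm.line_to(fw(.003,-.11,.078)); arm.line_to(fw(.003,-.11,.2),velocity=.25)
p=fw(-.10,0,.22); yw=best(p,[FY+np.pi/2,FY-np.pi/2]); arm.movep(p,down(yw)); arm.pause(.2)
print(yw,arm.read_time(),arm.read_tool_pos().round(4).tolist(),arm.read_eef_rot().tolist())
cv2.imwrite('pics/w1.png',snapshot('wrist')); cv2.imwrite('pics/t3.png',snapshot('top'))
E
```

```text
[(np.float64(3.3889709350855295), 1.4807963267948965), (np.float64(1.1840557553462037), -1.6607963267948966)]
-1.6607963267948966 18.9333 [0.4659, -0.2319, 0.2195] [-0.7061636208594111, 0.03220636016579218, 0.7065878163513817, 0.03208346495289266]
```

View pics/w1.png

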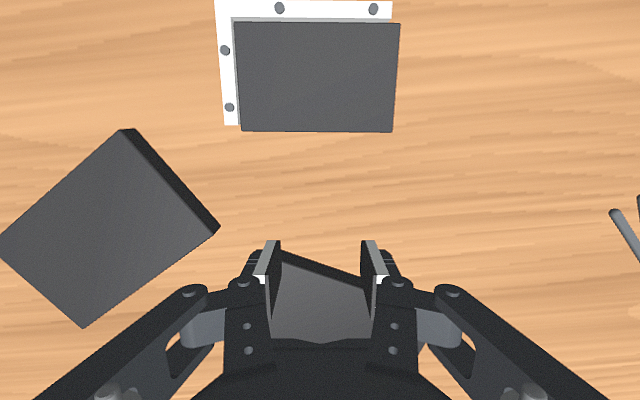

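The slab (236–400, 22–132 px) appears seated in the corner. I'll quantify the gaps with edge fits.

```bash
python3 - <<'E'
from h import *
im=cv2.imread('pics/w1.png'); g=cv2.GaussianBlur(cv2.cvtColor(im,cv2.COLOR_BGR2GRAY),(3,3),0).astype(float)
cm=cam('wrist',([0.4659,-0.2319,0.2195],[-0.70616362,0.03220636,0.70658782,0.03208346]))
print('col 300 rows 8-34',g[8:34,300].round().tolist()); print('row 90 cols 218-246',g[90,218:246].round().tolist())
def first(v,thr): # first crossing downwards, subpixel
    i=np.argmax(v<thr); return i-1+(v[i-1]-thr)/(v[i-1]-v[i])
cols=range(295,365,5); rows=range(56,101,5)
for thr,z,n in((200,.024,'rail'),(95,.018,'slab')):
    X=plane(cm,[(c,12+first(g[12:60,c],thr)) for c in cols],z); Y=plane(cm,[(226+first(g[r,226:270],thr) if 0 else 234-4+first(g[r,230:270],thr),r) for r in rows],z)
    ax=np.polyfit(X[:,1],X[:,0],1); ay=np.polyfit(Y[:,0],Y[:,1],1)
    print(n,'far: x=%.4f yaw %.4f'%(np.polyval(ax,-.23),-np.arctan(ax[0])),'side: y=%.4f yaw %.4f'%(np.polyval(ay,.56),np.arctan(ay[0])))
E
```

```text
col 300 rows 8-34 [255.0, 255.0, 255.0, 255.0, 255.0, 255.0, 255.0, 255.0, 248.0, 221.0, 192.0, 187.0, 190.0, 159.0, 105.0, 89.0, 97.0, 98.0, 98.0, 99.0, 99.0, 98.0, 99.0, 100.0, 99.0, 98.0]
row 90 cols 218-246 [192.0, 190.0, 194.0, 217.0, 244.0, 255.0, 255.0, 255.0, 255.0, 255.0, 255.0, 255.0, 255.0, 255.0, 255.0, 255.0, 252.0, 225.0, 182.0, 148.0, 111.0, 93.0, 96.0, 97.0, 98.0, 98.0, 98.0, 97.0]
rail far: x=0.6147 yaw -0.0963 side: y=-0.1662 yaw -0.1020
slab far: x=0.6126 yaw -0.0599 side: y=-0.1685 yaw 0.0490
```

```bash
python3 - <<'E'
from h import *
im=cv2.imread('pics/w1.png'); g=cv2.GaussianBlur(cv2.cvtColor(im,cv2.COLOR_BGR2GRAY),(3,3),0).astype(float)
cm=cam('wrist',([0.4659,-0.2319,0.2195],[-0.70616362,0.03220636,0.70658782,0.03208346]))
def first(v,thr):
    i=np.argmax(v<thr); return i-1+(v[i-1]-thr)/(v[i-1]-v[i])
cols=range(295,365,3); rows=range(60,98,3)
for tx,ty,z,n in((222,215,.024,'rail'),(140,135,.018,'slab')):
    X=plane(cm,[(c,12+first(g[12:60,c],tx)) for c in cols],z); Y=plane(cm,[(230+first(g[r,230:270],ty),r) for r in rows],z)
    ax=np.polyfit(X[:,1],X[:,0],1); ay=np.polyfit(Y[:,0],Y[:,1],1)
    print(n,'far: x=%.4f yaw %.4f'%(np.polyval(ax,-.23),-np.arctan(ax[0])),'side: y=%.4f yaw %.4f'%(np.polyval(ay,.56),np.arctan(ay[0])))
E
```

```text
rail far: x=0.6152 yaw -0.0961 side: y=-0.1659 yaw -0.1017
slab far: x=0.6137 yaw -0.0941 side: y=-0.1663 yaw -0.0984
```

Gaps measure 1.5 and 0.4 mm and the slab is 0.002 rad from square. That's inside tolerance; I'll do a brief x re-press for margin, then hover over the punty.

```bash
python3 - <<'E'
from h import *
arm.line_to(fw(-.08,-.002,.10),velocity=.25); arm.line_to(fw(-.08,-.002,.078),velocity=.1)
b=ff()[0]; arm.line_to(fw(-.045,-.002,.078),velocity=.04); print('f',ff()[0]-b,fl(arm.read_tool_pos()).round(4))
arm.line_to(fw(-.08,-.002,.078)); arm.line_to(fw(-.08,-.002,.25),velocity=.3)
p=[.6088,.1687,.36]; y=best(p,[.161,.161+np.pi,.161-np.pi]); arm.movep(p,down(y)); arm.move_gripper(1.0); arm.pause(.2)
P,Q=arm.read_tool_pos(),arm.read_eef_rot(); cv2.imwrite('pics/w2.png',snapshot('wrist')); np.savez('w2.npz',P=P,Q=Q)
cm=cam('wrist',(P,Q)); print(y,P,proj(cm,[[.6088,.1687,.19],[.6088,.1687,.067]]),arm.read_time())
s=snapshot('top')[150:250,370:450]; cv2.imwrite('pics/t4.png',s)
E
```

```text
f -12.428082704283566 [-0.0522 -0.0025]
[(np.float64(0.850193015625627), 0.161), (np.float64(1.544769591787306), 3.302592653589793), (np.float64(1.5447695917873057), -2.980592653589793)]
0.161 [0.60879079 0.1687478  0.36002096] [[319.04195376 201.35229107]
 [319.39615922 172.82879155]] 24.525
```

View pics/w2.png

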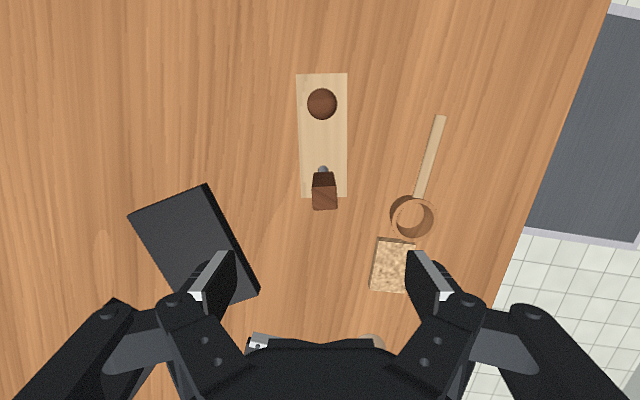

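The view shows the punty's square top at about (312–338, 185–210) with the reamer ball well away at (322,104). Next I compute the grasp, descend, grip and lift.

```bash
python3 - <<'E'
from h import *
d=np.load('w2.npz'); cm=cam('wrist',(d['P'],d['Q']))
im=cv2.imread('pics/w2.png'); c=im[165:220,300:350]; cv2.imwrite('pics/c2.png',cv2.resize(c,None,fx=10,fy=10,interpolation=cv2.INTER_CUBIC))
C=plane(cm,[(312,186),(336,185),(338,209),(313,210)],.19); print(C,C.mean(0))
for a,b in((0,1),(3,2)): e=C[b]-C[a]; print(np.arctan2(e[1],e[0]),np.linalg.norm(e))
for a,b in((3,0),(2,1)): e=C[b]-C[a]; print(np.arctan2(-e[0],e[1]),np.linalg.norm(e))
E
```

```text
[[0.60062801 0.18132559]
 [0.6207762  0.18552392]
 [0.6263622  0.16445167]
 [0.60483709 0.1599828 ]] [0.61315088 0.172821  ]
0.20543294012443356 0.02058095661680171
0.20470378516930163 0.021984104631916263
0.19471487604696117 0.021753873691962456
0.25912769767895694 0.021800072651731787
```

View pics/c2.png

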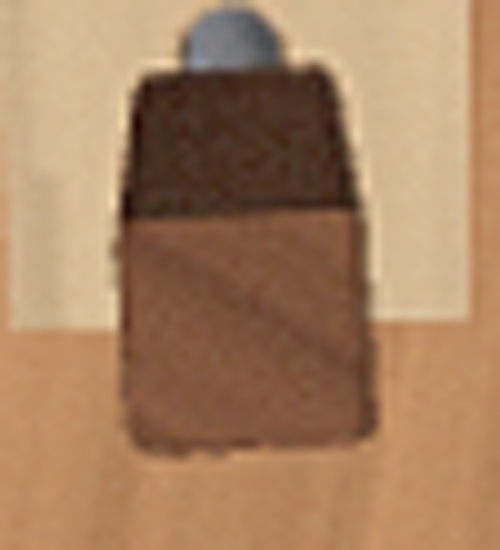

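```bash
python3 - <<'E'
from h import *
q=down(.205); x,y=.6125,.1715
arm.line_to([x,y,.28],velocity=.2,ori=q); arm.line_to([x,y,.209],velocity=.1); print('F',arm.read_ft_force())
arm.move_gripper(0.0,effort=90); arm.pause(.3); print('open',arm.read_opening(),arm.read_ft_force(),arm.read_tool_pos())
arm.line_to([x,y,.25],velocity=.08); print(arm.read_ft_force()); arm.line_to([x,y,.36],velocity=.15); arm.pause(.3)
print('F',arm.read_ft_force(),arm.read_opening(),arm.read_time())
cv2.imwrite('pics/w3.png',np.vstack([snapshot('wrist')[150:],snapshot('scene')[100:320]]))
q0=np.array(arm.read_joint_positions()); L=.197; tip=np.array(fw(0,0,.066)); o=[]
for a in np.arange(-180,180,15):
  for t in (40,45,50):
    A,T=np.radians([a,t]); u=np.array([np.sin(T)*np.cos(A),np.sin(T)*np.sin(A),np.cos(T)])
    e=np.cross([0,0,1],u); e/=np.linalg.norm(e); 
    for r in range(0,360,30):
        c=np.radians(r); yy=np.cos(c)*e+np.sin(c)*np.cross(u,e); Q=R.from_matrix(np.c_[-u,yy,np.cross(-u,yy)]).as_quat()
        j=arm.ik((tip+u*L).tolist(),Q.tolist())
        if j is not None: o.append((round(np.abs(np.array(j)-q0).max(),2),int(a),t,r,np.round(j,2).tolist()))
o.sort(key=lambda k:k[0]); print(len(o)); [print(k) for k in o[:10]]
E
```

```text
F [-0.55478693 -0.56849056  0.91872514]
open 0.24589390105549652 [-0.52135358 -0.23568814  3.62593764] [0.61259916 0.17154831 0.20935488]
[ 0.31870123 -0.0761397  -1.32754975]
F [-0.00792478  0.02477334 -1.04918155] 0.2467631335256355 28.7333
600
(np.float64(0.36), 45, 40, 210, [0.03, 0.93, 0.0, 1.17, 0.48, 1.56, -0.37])
(np.float64(0.38), 45, 40, 240, [0.09, 0.93, -0.14, 1.17, 0.57, 1.6, 0.09])
(np.float64(0.42), 45, 45, 210, [-0.0, 0.99, 0.02, 1.11, 0.52, 1.64, -0.38])
(np.float64(0.42), 60, 40, 210, [-0.01, 0.84, -0.03, 1.39, 0.61, 1.38, -0.3])
(np.float64(0.45), 45, 45, 240, [0.06, 0.99, -0.12, 1.11, 0.6, 1.68, 0.08])
(np.float64(0.45), 60, 45, 210, [-0.06, 0.89, -0.01, 1.36, 0.64, 1.44, -0.34])
(np.float64(0.47), 75, 40, 180, [-0.13, 0.75, 0.1, 1.61, 0.67, 1.13, -0.71])
(np.float64(0.48), 45, 50, 210, [-0.03, 1.05, 0.03, 1.05, 0.55, 1.71, -0.38])
(np.float64(0.48), 60, 50, 210, [-0.09, 0.94, 0.0, 1.32, 0.68, 1.5, -0.36])
(np.float64(0.49), 60, 40, 180, [-0.09, 0.84, 0.12, 1.39, 0.52, 1.33, -0.76])
```

View pics/w3.png

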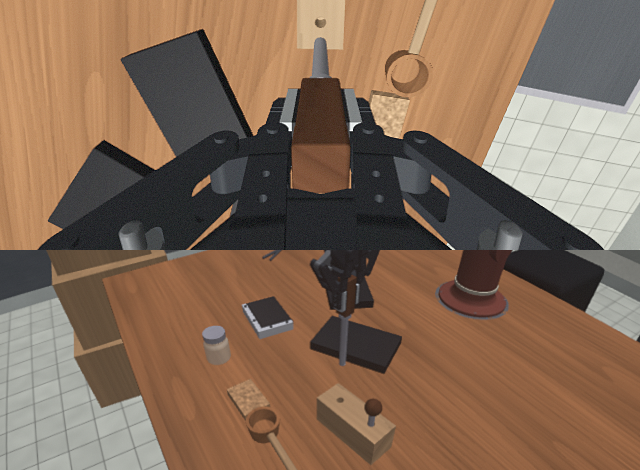

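The punty is held and clear of the block, with the reamer and bystanders undisturbed. I'll move it with a 45° lean towards +y (azimuth 75°), which stays clear of the jar.

```bash
python3 - <<'E'
from h import *
A,T,r=np.radians([75,45,180]); L=.197; u=np.array([np.sin(T)*np.cos(A),np.sin(T)*np.sin(A),np.cos(T)])
e=np.cross([0,0,1],u); e/=np.linalg.norm(e); yy=np.cos(r)*e+np.sin(r)*np.cross(u,e); Q=R.from_matrix(np.c_[-u,yy,np.cross(-u,yy)]).as_quat()
tip=np.array(fw(0,0,.064)); goal=tip+u*L
arm.movep((goal+[0,0,.1]).tolist(),Q.tolist()); print(arm.read_time()); arm.line_to(goal.tolist(),velocity=.08); arm.pause(.6)
P,q=arm.read_tool_pos(),arm.read_eef_rot(); Rm=R.from_quat(q).as_matrix(); t=P+Rm[:,0]*L
print('tip',t,fl(t),'tilt',np.degrees(np.arccos(-Rm[2,0])),'F',arm.read_ft_force(),arm.read_opening(),np.abs(arm.read_dq()).max(),arm.read_time())
for n in('scene','top'): print(n,proj(cam(n),[t,P]).round(1).tolist())
s=cv2.resize(snapshot('scene')[80:240,200:440],None,fx=2.5,fy=2.5,interpolation=cv2.INTER_CUBIC); w=snapshot('wrist'); w=cv2.resize(w,(320,200)); s=cv2.copyMakeBorder(s,0,200,0,0,0); s[400:600,:320]=w
k=cv2.resize(snapshot('top')[150:250,340:480],(280,200)); s[400:600,320:600]=k; cv2.imwrite('pics/f1.png',s)
E
```

```text
30.0417
tip [ 0.56528814 -0.24046799  0.06399887] [-1.46926513e-05  3.08098754e-05] tilt 45.000969351537464 F [-0.66505656 -0.25907957 -0.80387174] 0.24561978720434505 0.0019379861573667898 32.0417
scene [[266.3, 146.6], [273.6, 125.9]]
top [[415.9, 183.9], [365.0, 156.8]]
```

View pics/f1.png

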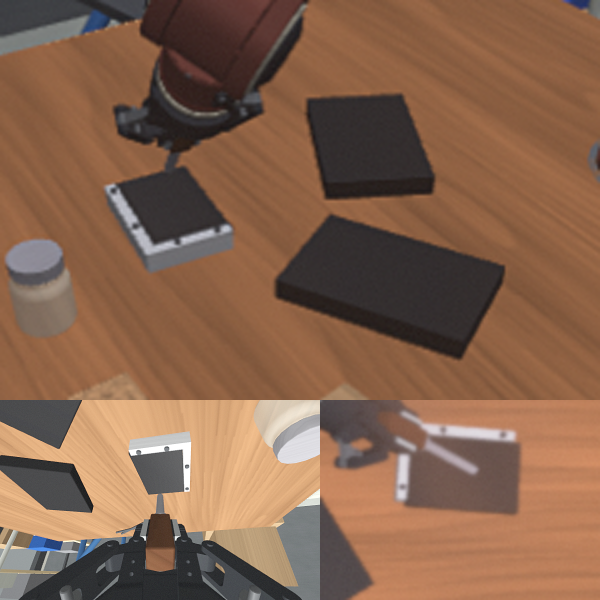

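The visible tip is at top (418,185) and scene (268,148), against predictions of (416,184) and (266,147). It sits over the slab, which looks seated in the corner, and the wrist force is steady. Handing in.

```bash
python3 -c "
from station import ticket
print(ticket.finish_job())"
```

```text
the job is handed in; nothing more can be done
None
```

The job is handed in, at about 32 s of the 58 s allowed; no verdict was reported.

**Slab:** I pushed it flush against the far rail, then along it to the side rail. A wrist-camera edge fit then gave gaps of about 1.5 mm and 0.4 mm, 0.002 rad from square. I pressed it once more along x for margin. I did not measure it again after that press, but it looked seated in the last pictures.

**Punty:** I gripped it on its flats at 90 N and drew it straight up clear of the block. It is held at 45°, handle end up, with the tip over the slab's centre about 46 mm above its top. That tip position comes from the arm's pose and agrees with where it shows in the top and scene cameras to 2–3 pixels (about 5 mm).

**Final checks:** The arm was still (joint speeds under 0.002 rad/s), the gripper opening had not changed since the lift, and the wrist force was about 1 N, roughly the punty's weight. None of the checks failed. The reamer, pad, cup and jar looked undisturbed after the lift. I checked that by eye only, and the last pictures do not show all of them.

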